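# Peel the top tray off a clinging stack and present it

## Task

Slide the red transport lock of the tray caddy outwards all the way to its end stop, then peel only the blue top tray off the clinging black stack: take it by the upright yellow lug at its corner, swing that end up about the opposite tucked-in edge and draw it free, leaving the black trays lying in the caddy. Finish while holding the tray: still gripped by its lug, level, still and centred over the round wooden board about 15 cm above the table, resting on nothing and not let go. Leave everything else on the table where it is.

Things in the scene. Friction and masses are not known exactly. Their poses are not given: they have to be found in the camera images.
- caddy: Fixed wooden tray caddy, base 250 x 190 x 12 mm, its red lock to one side. Origin: centre of its underside, on the table. Its x axis runs along the trays' length towards the end with the grip lug (roughly away from the robot), y to the left, z up. The trays lie parallel to these axes
- lock (a joint): Red transport lock sliding on the caddy, in m: 0 fully locked (its tongue reaches over the blue tray's rim and blocks lifting), 0.060 at its end stop, fully unlocked. It slides along the caddy's -y (away from the trays), with about 1.5 N of friction, and stays where it is left
- lock_grip (a point): Point on the axis of the lock's upright red grip, a square post 22 x 22 mm: 15 mm below its top, 112 mm above the table. The post is free from 85 mm above the table (top of the tongue) to 127 mm. It runs on an aluminium track 40 mm wide, 66 mm high. When locked it lies 126 mm to -y and 30 mm to +x of the caddy's origin
- tray: Blue formed tray on top of the stack: 200 mm (its x) x 150 mm (its y), 28 mm deep, sloped walls, rim flange 7 mm wide, 3 mm thick; about 0.16 kg. Origin: centre of its underside, 48 mm above the table while stacked; axes as the caddy's. Two rubber buttons on the stack grip its long rims 60 mm to +x with about 1 N each. Pulled straight up it takes the whole stack along
- lug (a point): Grip point of the upright yellow lug at the tray's +x, +y corner: a plate 10 mm thick along the tray's x, 30 mm wide along y, rising 30 mm above the rim. The point is mid-plate, 12 mm below its top; 95 mm to +x, 45 mm to +y, 46 mm above the tray's origin (94 mm above the table while stacked). Room for a finger on both faces
- tucked_edge (a point): Top outer edge of the tray's -x rim at its middle (100 mm to -x, 28 mm above the tray's origin). This rim is tucked 7 mm under two catches of the stack (2.5 mm play): swing the tray's +x end up about this edge (about 0.3 rad is ample), then draw the tray 10 mm or more to +x to come out
- stack: Rest of the stack: three black nested trays of the same outline (one loose body of about 0.6 kg), flanges 12 mm apart, lying in the caddy, with two catch clips on its -x edge over the blue rim (tops 83 mm above the table). Origin: centre of its underside, 12 mm above the table, axes as the caddy's
- board: Round dark wooden board, 180 mm diameter, 14 mm thick, fixed on the table; origin under its centre
- mixing_bowl: steel mixing bowl, 170 mm wide, 95 high, standing on the white kitchen scale beyond the caddy; to be left where it is; origin under its centre
- spray: white and blue spray bottle, 72 mm wide, 196 high; to be left where it is; origin under its centre
- jar: amber jar with brass cap, 70 mm wide, 90 high; to be left where it is; origin under its centre
- mug: white mug, 76 mm wide, 85 high; to be left where it is; origin under its centre
- egg_tray: cardboard tray of six brown eggs, 100 x 150 mm, 63 high; to be left where it is; origin under its centre
- spatula: spatula lying flat on the table; to be left where it is
- cutter: steel ring cutter, 68 mm wide, 35 high; to be left where it is; origin under its centre
Mind the look-alikes: they are no part of the job. Several things have the shape of the board; the one meant has the colours described above.

How it is judged (in metres and radians):
On the way, in this order (a step that is already met when the one before it is completed fails the run):
1. the lock is slid to its end stop, the tray still lying in the stack (value of joint lock above 0.055 m and distance of tray from where it was at the start of the episode below 0.012 m), for 0.2 s.
2. the tray's lug end is lifted, its opposite edge still down at the stack (angle between tray's own z axis and vertical above 0.12 rad and z of tucked_edge in the frame of stack below 0.09 m and x of tucked_edge in the frame of stack below -0.05 m and distance of stack from where it was at the start of the episode below 0.02 m), for 0.05 s.
At the end, for the whole second after the job is handed in: Lock within 7 mm of its stop; blue tray held by its lug, within 0.2 rad of level, still, centre within 45 mm of the board's centre, underside 100 to 220 mm above the table, touching neither stack, caddy nor board; black stack flat, within 20 mm of its start (value of joint lock above 0.053 m and contact force between the fingers and tray above 1 N and distance between the grasp point and lug below 0.035 m and horizontal distance between tray and board below 0.045 m and height (world z) of tray between 0.1 and 0.22 m and angle between tray's own z axis and vertical below 0.2 rad and linear speed of tray below 0.03 m/s and distance of stack from where it was at the start of the episode below 0.02 m and angle between stack's own z axis and vertical below 0.08 rad and contact force between tray and stack below 0.2 N and contact force between tray and caddy below 0.2 N and contact force between tray and board below 0.2 N); the arm keeps its last pose, push and grip.
It fails at once if the black stack is lifted or dragged more than 30 mm (distance of stack from where it was at the start of the episode above 0.03 m).
It fails at once if something else on the table is moved more than 25 mm (distance of any of mixing_bowl, spray, jar, mug, egg_tray, spatula, cutter from where it was at the start of the episode above 0.025 m).
It also fails if it takes over 56 s, if anything falls off the work surface, if the arm or the gripper's body presses on something with over 40 N, if the wrist force passes 120 N, or if a joint passes its speed limit or range.

## Robot

A 6-joint arm with a two-finger parallel gripper is mounted at the origin on the work surface. World frame = base frame: x ahead of the robot, y to its left, z up, the work surface at z = 0. Lengths are in m, angles in degrees, forces in N, time in s.
With the tool pointing down it reaches from about 0.35 to 0.95 m from the base axis. Payload 17.4 kg.
Tool frame: the origin (TCP) lies on the centre line of the jaws, within the pads' length; the fingertips stand 8 mm ahead of it and the grasp point (between the pads) lies 11 mm behind it; z points along the fingers, y is the line along which they close (so a half turn about z gives the same grasp; the last joint's range is limited). The gripper opens to 93 mm and grips with 3 to 60 N. Pads are 15 mm wide; open, the fingers measure 128 mm over their backs; the gripper's body (75 mm by 188 mm) begins 65 mm behind the grasp point.
Start: joints at [-2.166, 6.646, 82.598, -0, 90.757, -2.166], TCP at [0.675, -0, 0.227] pointing down, gripper open.
Joint ranges: [-162.19, 162.19], [-47.58, 125.68], [4.15, 143.07], [-65.23, 245.23], [0.69, 171.88], [-170.13, 170.13]. Speed limits (degrees/s): [108.29, 108.29, 127.2, 180, 180, 180].

## Interface

Orientations are given as [roll, pitch, yaw] about the fixed x, y, z axes, in that order (R = Rz(yaw) Ry(pitch) Rx(roll)).
In Python, from plant import move_pose, move_linear, move_joints, open_jaws, close, sleep, inverse_kinematics, get_state, read_camera, get_calibration, IKError, job_done, outline_of, mark_of gives the robot as it stands. Calls block until the motion is done:
- move_pose(position, orientation): joint-space move of the TCP to a pose.
- move_linear(position, frame=None, max_speed=0.15, f_stop=None): straight line of the TCP; frame=None keeps the orientation; max_speed is the mean speed in m/s. With f_stop (N) it stops when the force on the tool has changed by that much, and returns True; else False.
- move_joints(angles): joint-space move.
- open_jaws() and close(grip_force=None): open the fingers fully, or close them until they stop; grip_force is the grip in N (None keeps the last).
- sleep(seconds).
- inverse_kinematics(position, orientation): joint angles nearest the present ones, or None.
- get_state(): the state.
- read_camera(name): name is "scene" or "side" or "wrist"; returns the picture (480x640x3 uint8, red, green, blue); there is no depth.
- get_calibration(name): a dict with "fx", "fy", "cx", "cy" (pixels), "distortion" ([k1, k2, p1, p2, k3] as OpenCV has them; the pictures are not rectified), "view" (4x4, takes a point from world to camera coordinates); the wrist camera has in their place "mount" (4x4, takes a point from camera to tool coordinates, whose origin is the TCP and whose axes are the flange's). Camera axes: x right, y down, z forward; pixel columns grow to the right and rows downward; lengths in m; the calibration is good to about 2 mm. A picture is of the moment at which its call begins: read the wrist's pose just before it. get_calibration takes no time and is no camera call.
A pose or a line that the arm cannot do raises IKError and nothing moves.
- job_done(): hands the job in; it is judged then, once.
Trained networks look in the newest picture that a camera, given by its name, has taken for a name from the list of things; names that differ only in an ending like _2 or _b are one class to them, and where a whole thing is asked for, a point or a joint stands for the part that bears it (a point fixed in the world has none). Each returns a list of dicts, best first, with "conf" (0 to 1); they miss things now and then, are a little off and sometimes report something else, mostly with a low value. They report only what shows in the picture. A call takes as long as a camera call. They do not tell look-alikes from the thing itself.
- outline_of(camera, thing): "mask" (480x640 bool, what is visible of it) and "box" ([left, top, right, bottom] as shares, 0 to 1, of the picture: columns of its width, rows of its height, round what is visible of it).
- mark_of(camera, thing): "location" ([column, row] as shares, 0 to 1, of the picture: columns of its width, rows of its height: a listed point, or the origin of a listed thing).
The state is a dict: "time_s": time; "q": joint angles; "qvel": joint speeds; "joint_torque": joint torques, N m; "position": TCP position; "orientation": TCP orientation; "contact_force": force on the tool from outside, world axes, zero at the start; "wrist_torque": the same for the moment, N m; "gripper_width": opening from 0.0 (shut) to 1.0 (fully open); "finger_force": force on a finger pad.
Only numpy, scipy, OpenCV 4.12 (cv2) and the standard library are available. Lean on these libraries where they do the work, as an engineer would, in place of code of your own. Each camera call takes 0.05 s, during which the arm holds its last target. There are 200 camera calls.

## Working session

There is one attempt and no reset: what is moved stays moved. The work goes in short steps, each a Python script; the robot and the scene stay as the last script left them, time stands still between calls to the robot, and variables do not carry over. Pictures are saved under pics/ and viewed, at most 10 in all, crops included, and the job is handed in when it is done.

```bash
mkdir -p pics
cat > h.py <<'E'
import numpy as np, cv2
from scipy.spatial.transform import Rotation as Ro
from plant import *
def cal(n):
    c=get_calibration(n); K=np.array([[c["fx"],0,c["cx"]],[0,c["fy"],c["cy"]],[0,0,1.]])
    if "view" in c: V=np.array(c["view"])
    else:
        s=get_state(); T=np.eye(4); T[:3,:3]=Ro.from_euler("xyz",s["orientation"],degrees=True).as_matrix(); T[:3,3]=s["position"]
        V=np.linalg.inv(T@np.array(c["mount"]))
    return K,np.array(c["distortion"]),V
def ray(c,px):
    K,d,V=c; u=cv2.undistortPoints(np.array([[px]],float),K,d)[0,0]
    C=np.linalg.inv(V); r=C[:3,:3]@np.array([u[0],u[1],1]); return C[:3,3],r/np.linalg.norm(r)
def tri(rs):
    A=sum(np.eye(3)-np.outer(d,d) for o,d in rs); b=sum((np.eye(3)-np.outer(d,d))@o for o,d in rs)
    p=np.linalg.solve(A,b); return p,max(np.linalg.norm(np.cross(p-o,d)) for o,d in rs)
def atz(r,z): return r[0]+r[1]*(z-r[0][2])/r[1][2]
def proj(c,p):
    K,d,V=c; return cv2.projectPoints(np.array([p],float),cv2.Rodrigues(V[:3,:3])[0],V[:3,3],K,d)[0][0,0]
def save(n,im): cv2.imwrite("pics/"+n+".png",im[:,:,::-1])
E
python3 - <<'E'
from h import *
np.set_printoptions(precision=4,suppress=True)
things={"caddy":0,"lock_grip":.112,"tray":.048,"lug":.094,"tucked_edge":.076,"stack":.012,"board":0,"mixing_bowl":.03,"spray":0,"jar":0,"mug":0,"egg_tray":0,"spatula":0,"cutter":0}
R={}
for n in ["scene","side","wrist"]:
    c=cal(n); im=read_camera(n); save(n,im)
    for t,z in things.items():
        for m in mark_of(n,t)[:3]:
            px=np.array(m["location"])*[640,480]; r=ray(c,px); print(n,t,round(m["conf"],2),px.round(0),atz(r,z))
            if m["conf"]>.4: R.setdefault(t,{}).setdefault(n,r)
for t,v in R.items():
    if len(v)>1: print(t,list(v),*tri(list(v.values())))
E
```

```text
scene tray 0.97 [388. 280.] [0.4519 0.1893 0.048 ]
scene lug 0.93 [380. 305.] [0.55   0.2467 0.094 ]
scene lug 0.58 [387. 282.] [0.4806 0.2065 0.094 ]
scene lug 0.42 [344. 372.] [0.7588 0.3226 0.094 ]
scene tucked_edge 0.58 [412. 261.] [0.3657 0.1994 0.076 ]
scene board 0.78 [294. 217.] [ 0.4897 -0.2123 -0.    ]
scene board 0.66 [330. 173.] [ 0.2604 -0.281   0.    ]
scene mixing_bowl 0.71 [261. 317.] [0.8071 0.0254 0.03  ]
scene mixing_bowl 0.3 [387. 286.] [0.4602 0.193  0.03  ]
scene spray 0.58 [218. 169.] [ 0.5526 -0.5685  0.    ]
scene jar 0.89 [395. 386.] [0.6564 0.4206 0.    ]
scene jar 0.72 [476. 356.] [0.4209 0.5194 0.    ]
scene mug 0.59 [339. 370.] [0.74   0.2848 0.    ]
scene egg_tray 0.97 [225. 238.] [ 0.7143 -0.2959  0.    ]
scene egg_tray 0.69 [341. 369.] [0.7311 0.2861 0.    ]
scene spatula 0.98 [480. 354.] [0.4071 0.5206 0.    ]
scene cutter 0.77 [359. 243.] [0.3977 0.0123 0.    ]
side caddy 0.68 [306. 333.] [0.4565 0.1903 0.    ]
side lock_grip 0.78 [308. 263.] [0.5027 0.0564 0.112 ]
side tray 0.73 [270. 439.] [0.389  0.5436 0.048 ]
side tray 0.62 [303. 318.] [0.4634 
[... 1155 characters left out ...]
1924 0.0781] 0.00899413600368595
board ['scene', 'side', 'wrist'] [ 0.3486 -0.3986 -0.189 ] 0.11646352746527584
mixing_bowl ['scene', 'side', 'wrist'] [0.7984 0.0233 0.0186] 0.012558773577818589
spray ['scene', 'side'] [ 0.5566 -0.5572  0.0198] 0.005487266939682664
jar ['scene', 'side', 'wrist'] [0.6649 0.3314 0.2164] 0.3086661799471328
mug ['scene', 'side'] [0.7409 0.2853 0.005 ] 0.0008735953181348731
egg_tray ['scene', 'side'] [ 0.7131 -0.2973  0.003 ] 0.0032400573263530693
spatula ['scene', 'side'] [0.4093 0.5199 0.0061] 0.0014381700089184373
cutter ['scene', 'side', 'wrist'] [0.4014 0.0208 0.0017] 0.007162323739539889
lock_grip ['side', 'wrist'] [0.5024 0.0659 0.116 ] 0.00410083208562197
```

View pics/scene.png

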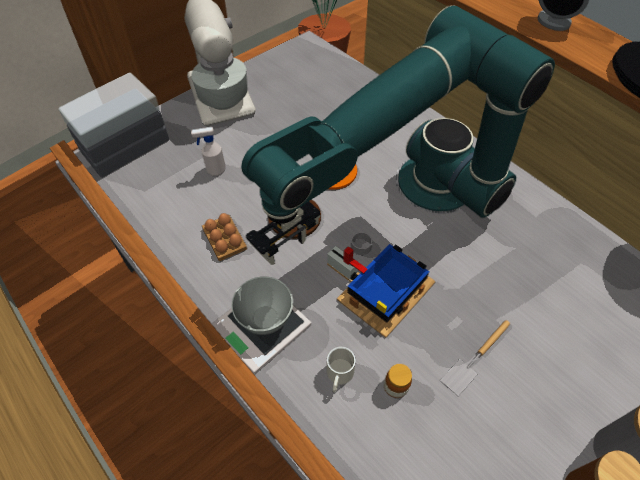

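View pics/side.png

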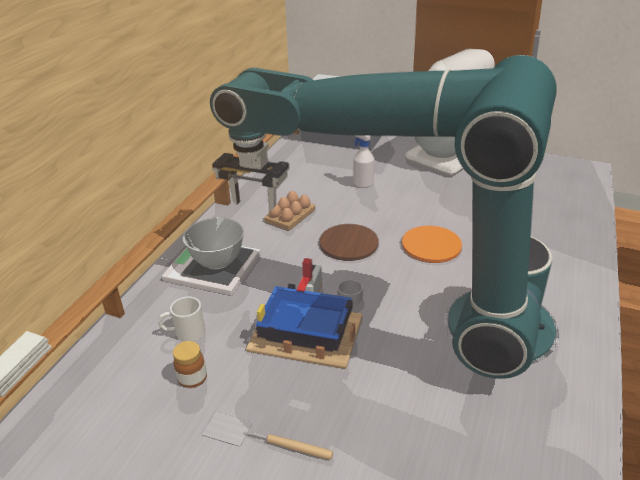

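View pics/wrist.png

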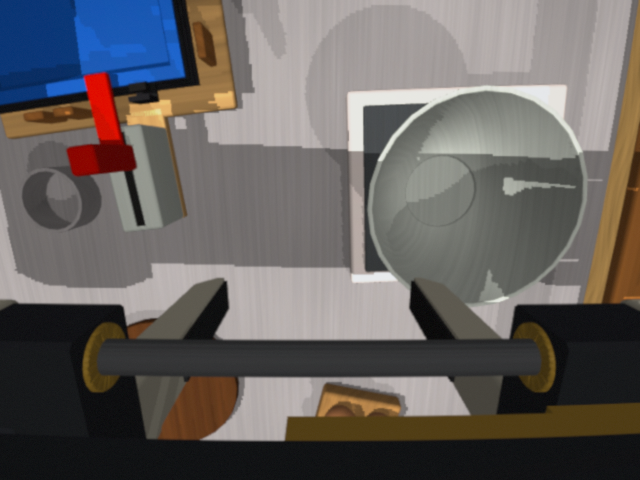

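The scene view shows the blue tray at about (390,280), the yellow lug at (381,306), the red lock at (350,255) and the dark board half hidden at (300,220). The side view has the dark board at (349,241), and the orange disc at (432,243) is a look-alike. In the wrist view the lock post is at (100,158). Next I'll take two wrist views above the caddy and fit its pose.

```bash
cat > fit.py <<'E'
from h import *
from scipy.optimize import least_squares
np.set_printoptions(precision=4,suppress=True)
M={"caddy":(0,0,0),"lock_grip":(.03,-.126,.112),"tray":(0,0,.048),"lug":(.095,.045,.094),"tucked_edge":(-.1,0,.076),"stack":(0,0,.012)}
o=get_state()["orientation"]; print(o)
obs=[];R={}
def look(n,tag):
    c=cal(n); im=read_camera(n); save(tag,im)
    for t in list(M)+["board"]:
        for m in mark_of(n,t)[:3]:
            px=np.array(m["location"])*[640,480]
            if m["conf"]<.35: continue
            r=ray(c,px)
            if t=="board":print(tag,t,m["conf"],px,atz(r,0.)); continue
            if np.linalg.norm(atz(r,M[t][2])[:2]-[.459,.191])>.2: continue
            obs.append((c,px,t,tag)); R.setdefault(t,[]).append(r)
for i,p in enumerate([(.45,.08,.36),(.55,.08,.36)]):
    move_pose(p,o); look("wrist","w%d"%i)
look("side","s1"); look("scene","c1")
w=lambda x,t: np.r_[x[:2],0]+Ro.from_euler("z",x[2]).apply(M[t])
def res(x): return np.concatenate([(proj(c,w(x,t))-px)/c[0][0,0]*np.linalg.norm(c[2][:3,:3]@w(x,t)+c[2][:3,3])*1000 for c,px,t,g in obs])
s=least_squares(res,[.459,.191,.1],loss="soft_l1",f_scale=3); print(s.x,np.degrees(s.x[2]))
for (c,px,t,g),e in zip(obs,res(s.x).reshape(-1,2)): print(g,t,px.round(),e.round(1))
for t in M:
    print(t,w(s.x,t)); 
    if len(R.get(t,[]))>1: print("   tri",*tri(R[t]))
np.save("caddy.npy",s.x); print(get_state()["time_s"])
E
python3 fit.py
```

```text
[179.9981  -0.0014  89.9987]
w0 board 0.73 [204.416 405.024] [ 0.2499 -0.281   0.    ]
w0 board 0.71 [336.32  370.896] [ 0.4814 -0.2098  0.    ]
w0 board 0.52 [406.208  57.408] [0.5695 0.2745 0.    ]
w1 board 0.73 [281.408 373.392] [ 0.4876 -0.2148  0.    ]
w1 board 0.66 [313.728  57.12 ] [0.5441 0.2743 0.    ]
s1 board 0.8 [428.992 244.992] [ 0.2508 -0.2848  0.    ]
s1 board 0.69 [351.104 247.296] [ 0.469 -0.197  0.   ]
c1 board 0.87 [294.4   217.392] [ 0.4877 -0.2099  0.    ]
c1 board 0.57 [329.408 170.4  ] [ 0.2545 -0.2916  0.    ]
[0.4585 0.1939 0.1134] 6.494628134504638
w0 lock_grip [363. 222.] [-1.1 -1.5]
w0 tray [325. 116.] [-0.2 -0.1]
w0 lug [404.  55.] [2.1 6.5]
w0 tucked_edge [241. 123.] [0.6 1.4]
w0 stack [283. 238.] [  58.7 -172.2]
w1 lock_grip [279. 223.] [-2.  -3.2]
w1 lug [316.  57.] [-0.1  2.9]
w1 tucked_edge [161. 120.] [-1.5  6.3]
s1 caddy [344. 314.] [-97.5  49.1]
s1 lock_grip [307. 263.] [-3.8  8.7]
s1 tray [305. 321.] [-0.7 -2.9]
s1 lug [257. 312.] [ 7.1 -1.9]
s1 tucked_edge [344. 315.] [-0.4  5.3]
s1 stack [307. 330.] [-5.2 -0.1]
c1 lock_grip [350. 252.] [-0.3  2.4]
c1 tray [388. 285.] [-1.9 -7.6]
c1 lug [380. 307.] [ 4.  -4.2]
c1 tucked_edge [389. 283.] [ 60.1 -82.7]
caddy [0.4585 0.1939 0.    ]
lock_grip [0.5026 0.0721 0.112 ]
   tri [0.5028 0.0708 0.1192] 0.004371823697930262
tray [0.4585 0.1939 0.048 ]
   tri [0.4589 0.1956 0.0423] 0.003712573999351196
lug [0.5478 0.2493 0.094 ]
   tri [0.5502 0.2525 0.0926] 0.0048387103543128945
tucked_edge [0.3592 0.1826 0.076 ]
   tri [0.3784 0.1809 0.0467] 0.07059037736997632
stack [0.4585 0.1939 0.012 ]
   tri [ 0.4456  0.0479 -0.0792] 0.06998263321462145
5.3917
```

Run:
```python
from h import *
x=np.load("caddy.npy"); move_pose((.50,.07,.31),get_state()["orientation"])
c=cal("wrist"); im=read_camera("wrist").copy(); np.save("w2.npy",im)
K,d,V=c; np.savez("w2cal.npz",K=K,d=d,V=V)
w=lambda p: np.r_[x[:2],0]+Ro.from_euler("z",x[2]).apply(p)
for L,col in [([(a,b,.106) for a,b in [(.09,.03),(.1,.03),(.1,.06),(.09,.06)]],(255,0,255)),([(.1*a,.075*b,.076) for a,b in [(1,1),(1,-1),(-1,-1),(-1,1)]],(0,255,0)),([(.03+.011*a,-.126+.011*b,.127) for a,b in [(1,1),(1,-1),(-1,-1),(-1,1)]],(0,255,255))]:
    cv2.polylines(im,[np.array([proj(c,w(p)) for p in L]).round().astype(int)],True,col,1)
save("w2",im)
```

```text
(no output)
```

View pics/w2.png

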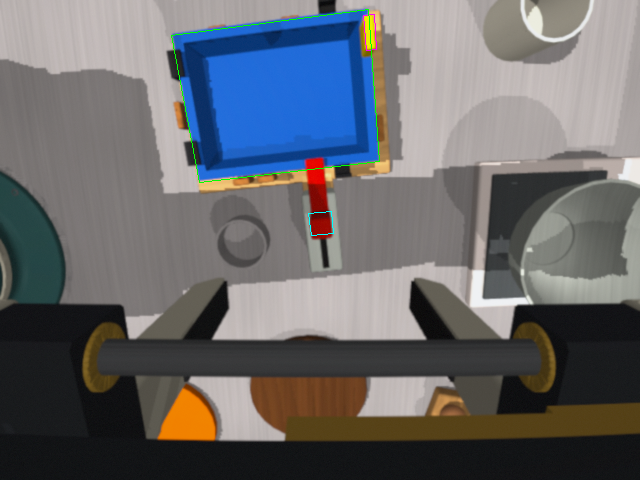

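The model outline lies on the blue tray, the lug at (369,33) and the post at (320,224), so the fitted pose is good. Next I slide the lock.

```bash
cat >> h.py <<'E'
X=np.load("caddy.npy"); yd=np.degrees(X[2])
W=lambda p: np.r_[X[:2],0]+Ro.from_euler("z",X[2]).apply(p)
def st(m=""):
    s=get_state(); print(m,round(s["time_s"],2),np.round(s["position"],4),np.round(s["orientation"],1),"F",np.round(s["contact_force"],1),"w",round(s["gripper_width"],3),"ff",np.round(s["finger_force"],1))
E
python3 - <<'E'
from h import *
O=[180,0,90+yd]; dz=np.array([0,0,-.011])
g=W((.03,-.127,.113))+dz
move_pose(g+[0,0,.07],O); move_linear(g,max_speed=.1); st("at")
close(20); st("closed")
e=W((.03,-.127-.064,.113))+dz
print(move_linear(e,max_speed=.06,f_stop=12)); st("slid"); print(np.linalg.norm(np.array(get_state()["position"])-g))
sleep(.3); open_jaws(); move_linear(np.array(get_state()["position"])+[0,0,.08]); 
move_pose((.50,.07,.31),O); c=cal("wrist"); im=read_camera("wrist"); save("w3",im)
for m in mark_of("wrist","lock_grip")[:2]: print(m["conf"],Ro.from_euler("z",-X[2]).apply(atz(ray(c,np.array(m["location"])*[640,480]),.112)-np.r_[X[:2],0]))
st()
E
```

```text
at 7.29 [0.503  0.0711 0.1027] [180.    0.   96.5] F [ 0.2 -0.4  0.8] w 1.004 ff 0.0
closed 8.4 [0.5012 0.0709 0.1019] [-179.8    0.    96.5] F [-17.3  -1.9   9.8] w 0.236 ff 20.0
True
slid 9.26 [0.507  0.0167 0.1018] [-1.797e+02 -1.000e-01  9.650e+01] F [-3.1  2.9  4.2] w 0.231 ff 20.0
0.05454181577202943
0.84 [ 0.03003891 -0.18358589  0.112     ]
0.75 [-0.0882896 -0.0024504  0.112    ]
 12.17 [0.4998 0.0698 0.3082] [-179.8    0.    96.5] F [-0.6  0.4 -0.6] w 0.994 ff 0.0
```

View pics/w3.png

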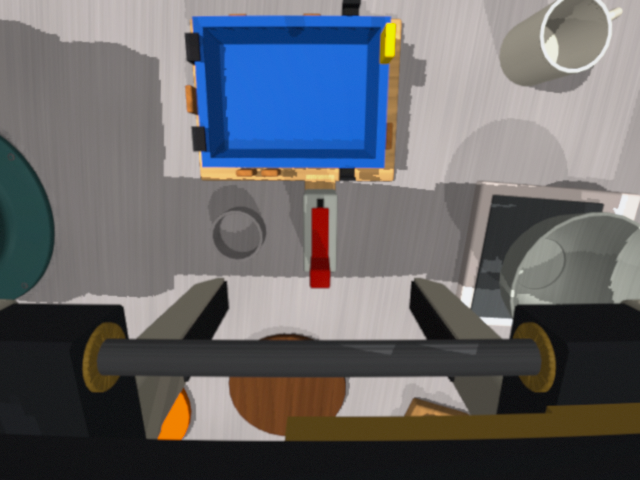

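The lock has moved about 55–57 mm, with the post now at (320,275). The stop may have been triggered by the grasp load easing off, so I'll push again from the inner side to make sure it reaches the end stop.

Run:
```python
from h import *
O=[180,0,90+yd]; dz=np.array([0,0,-.011])
g=W((.0285,-.183,.113))+dz
move_pose(g+[0,0,.07],O); move_linear(g,max_speed=.1)
close(20); sleep(.2); st("closed")
e=W((.0285,-.183-.014,.113))+dz
print(move_linear(e,max_speed=.03,f_stop=25)); st("slid"); 
print(Ro.from_euler("z",-X[2]).apply(np.array(get_state()["position"])-np.r_[X[:2],0]))
sleep(.3);st(); open_jaws(); move_linear(np.array(get_state()["position"])+[0,0,.08]); 
move_pose((.50,.07,.31),O); c=cal("wrist"); read_camera("wrist")
for t,z in [("lock_grip",.112),("lug",.094)]:
  for m in mark_of("wrist",t)[:1]: print(m["conf"],Ro.from_euler("z",-X[2]).apply(atz(ray(c,np.array(m["location"])*[640,480]),z)-np.r_[X[:2],0]))
st()
```

```text
closed 14.96 [0.5071 0.0153 0.102 ] [-179.9   -0.    96.5] F [-4.9 -0.4  3.4] w 0.235 ff 20.0
True
slid 15.22 [0.5072 0.0144 0.1019] [-179.9   -0.3   96.5] F [-1.   5.9  4.4] w 0.234 ff 20.0
[ 0.02801308 -0.18378477  0.10191501]
 15.52 [0.5071 0.0145 0.1019] [-179.9   -0.3   96.5] F [-0.4  5.5  4.9] w 0.235 ff 20.0
0.96 [ 0.03148785 -0.18702012  0.112     ]
0.67 [0.09496366 0.04566033 0.094     ]
 18.18 [0.4998 0.0697 0.3082] [-179.9   -0.    96.5] F [-0.2 -0.4 -0.7] w 1.002 ff 0.0
```

```bash
cat > peel.py <<'E'
from h import *
O=[180,0,90+yd]
g=W((.095,.045,.098))+[0,0,-.011]
move_pose(g+[0,0,.07],O); print(move_linear(g,max_speed=.08,f_stop=8)); st("at")
close(50); sleep(.2); st("closed")
s=get_state(); p0=np.array(s["position"]); R0=Ro.from_euler("xyz",s["orientation"],degrees=True)
piv=W((-.1,0,.076)); ax=-W((0,1,0))+W((0,0,0))
for th in np.arange(.05,.301,.05):
    Q=Ro.from_rotvec(ax*th)
    move_linear(piv+Q.apply(p0-piv),(Q*R0).as_euler("xyz",degrees=True),max_speed=.04); st("th%.2f"%th)
np.savez("grip.npz",p0=p0,R0=R0.as_matrix())
save("p1",np.hstack([read_camera("side")[150:400,150:500],read_camera("scene")[150:400,230:580]]))
E
python3 peel.py
```

```text
False
at 20.15 [0.5481 0.2495 0.0876] [180.   -0.   96.5] F [0.5 0.8 0. ] w 0.995 ff 0.0
closed 21.61 [0.5478 0.2493 0.087 ] [-180.     0.    96.5] F [-1.1 -0.4  0.3] w 0.105 ff 50.0
th0.05 22.0 [0.547  0.2493 0.0972] [177.1  -0.   96.5] F [ 0.3 -0.2 -1.2] w 0.106 ff 50.0
th0.10 22.39 [0.5456 0.2491 0.1067] [174.3  -0.   96.5] F [ 0.8 -0.2 -0.5] w 0.106 ff 50.0
th0.15 22.78 [0.5439 0.249  0.1163] [171.4  -0.   96.5] F [-0.4  0.2 -2.6] w 0.103 ff 50.0
th0.20 23.18 [0.5416 0.2487 0.1258] [168.5  -0.   96.5] F [ 0.3  0.4 -2.2] w 0.101 ff 50.0
th0.25 23.57 [0.5389 0.2484 0.1351] [165.7  -0.   96.5] F [-0.4  0.2 -2.7] w 0.106 ff 50.0
th0.30 23.96 [0.5358 0.248  0.1444] [162.8  -0.   96.5] F [ 0.4  0.8 -1.5] w 0.105 ff 50.0
```

View pics/p1.png

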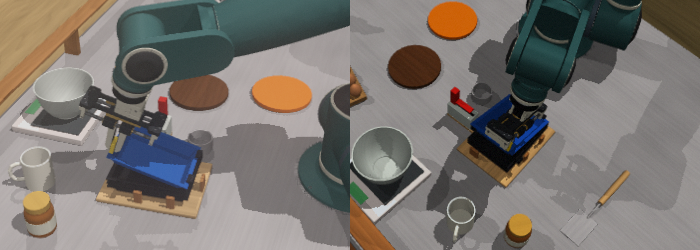

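The blue tray is tilted up, the black stack is still flat in the caddy, and forces are small. Now I draw it free, lift it and level it.

```bash
cat > carry.py <<'E'
from h import *
G=np.load("grip.npz"); R0=Ro.from_matrix(G["R0"]); p0=G["p0"]
ex=W((1,0,0))-W((0,0,0))
P=lambda: np.array(get_state()["position"])
if move_linear(P()+ex*.026+[0,0,.002],max_speed=.05,f_stop=15): st("STOP"); raise SystemExit
st("drawn")
if move_linear(P()+ex*.01+[0,0,.09],max_speed=.08,f_stop=15): st("STOP"); raise SystemExit
st("up")
level=R0.as_euler("xyz",degrees=True)
p=p0+ex*.03; p[2]=p0[2]+.15   # tray underside ~0.198
move_linear(p,level,max_speed=.08); st("level")
save("p2",np.hstack([read_camera("side")[100:400,150:500],read_camera("scene")[150:450,230:580]]))
E
python3 carry.py
```

```text
drawn 24.73 [0.5617 0.2509 0.1458] [162.8   0.   96.5] F [ 0.2 -0.4 -1.8] w 0.105 ff 50.0
up 26.01 [0.5715 0.252  0.2351] [162.9   0.   96.5] F [ 0.2 -0.3 -1.5] w 0.104 ff 50.0
level 26.46 [0.5781 0.2526 0.2358] [180.    0.   96.5] F [ 0.1 -0.2 -2.6] w 0.104 ff 50.0
```

View pics/p2.png

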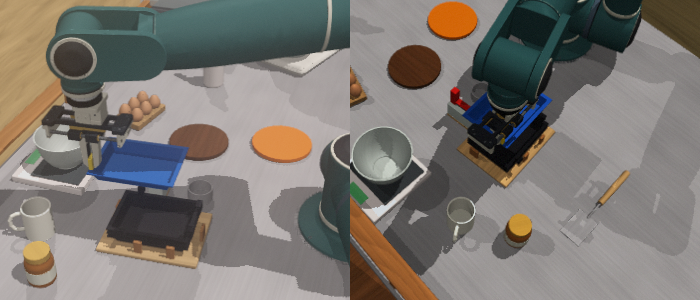

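The blue tray is free and level above the empty-topped black stack, which lies in place. Next I carry it to the dark board.

Run:
```python
from h import *
b=np.array([.4875,-.2125,0]); off=W((.095,.045,0))-W((0,0,0)); p0=np.load("grip.npz")["p0"]
t=b+off; t[2]=p0[2]+.15; move_linear(t,max_speed=.12); t[2]=p0[2]+.105; move_linear(t,max_speed=.05); sleep(.5); st()
for n in ["side","scene"]:
    c=cal(n); read_camera(n)
    for k,z in [("tray",.15),("board",0),("stack",.012),("lock_grip",.112)]:
        for m in mark_of(n,k)[:2]: print(n,k,m["conf"],atz(ray(c,np.array(m["location"])*[640,480]),z))
save("p3",np.hstack([read_camera("side")[80:380,150:500],read_camera("scene")[100:400,200:550]]))
```

```text
31.68 [ 0.5768 -0.157   0.192 ] [-180.     0.    96.5] F [-0.3  0.8 -1. ] w 0.107 ff 50.0
side tray 0.75 [ 0.49506347 -0.22569558  0.15      ]
side board 0.88 [ 0.47540292 -0.2074312   0.        ]
side board 0.88 [ 0.2628271 -0.2972292  0.       ]
side stack 0.98 [0.46267035 0.1962985  0.012     ]
side lock_grip 0.87 [ 0.51344177 -0.00362915  0.112     ]
side lock_grip 0.72 [0.40925788 0.29694592 0.112     ]
scene tray 0.62 [ 0.48980519 -0.21904741  0.15      ]
scene board 0.93 [ 0.2550203 -0.2834564  0.       ]
scene board 0.57 [ 0.49044531 -0.21710171  0.        ]
scene stack 0.84 [0.46876254 0.18215564 0.012     ]
scene lock_grip 0.72 [0.50798695 0.01879162 0.112     ]
scene lock_grip 0.47 [ 0.46429824 -0.23514903  0.112     ]
```

View pics/p3.png

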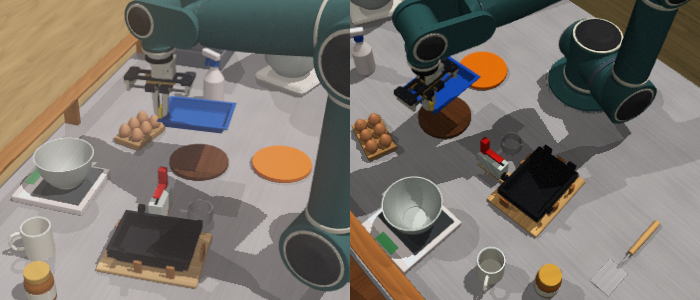

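The tray hangs level over the dark board, within about 10 mm of its centre. The lock is out and the stack is in place, so I'm handing in.

```bash
python3 -c "
from plant import job_done
print(job_done())"
```

```text
the job is handed in; nothing more can be done
None
```

I handed the job in at about 32 s of the 56 s allowed; the interface returned no verdict. The lock is at its end stop, and the blue tray is peeled free and held level by its lug about 15 cm above the dark board, roughly 10 mm off its centre. The black stack is still in the caddy, and nothing else looks moved in the final pictures.

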